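Wedge the sliding lid onto the pantry capsule box

TASK

Close the wooden coffee-capsule box: take its sliding lid by the grip bar, start the lid's narrow end in the dovetail ways at the wide end of the box and slide it along until it wedges tight between the side walls and stays so when you let go. Push it home firmly by feel, but do not force it, or the thin wall will split. Leave the jar, the tin and the bowl where they stand.

Things in the scene. Friction and masses are not known exactly. Their poses are not given: they have to be found in the camera images.
- lid_bar (a point): centre of the grip bar of the loose lid: a plain wooden bar 18 mm thick (along the lid's x), 70 mm long (along y) and 34 mm high, standing across the top face of the lid; this point is 17 mm above the lid's top face and 29 mm above its underside. x points along the lid to its narrow end, z up
- lid_centre (a point): middle of the lid's board, half-way up its 12 mm thickness and 30 mm ahead (+x) of the bar's centre. The lid is a flat wooden board 200 mm long, about 0.21 kg, tapered in plan: its underside is 128 mm wide at the rear end and 108 mm at the narrow end (+x); both long edges are bevelled inward and the top face is 11 mm narrower than the underside all along. Axes as lid_bar
- lid_nose (a point): middle of the lower edge of the lid's narrow end, 100 mm ahead of lid_centre and 6 mm below it. Same axes
- way (a point): middle of the dovetail way on top of the box, at the level of the two ledges on which the lid's underside slides, 75 mm above the worktop. x points along the way from its wide mouth to its narrow end, each 100 mm away, z up. When the lid wedges, lid_centre is within about 12 mm of this point along x, earlier or later as the wood has swollen: there is no other stop
- way_mouth (a point): middle of the wide mouth of the way, at ledge level; same axes. The way is open at both ends and has the lid's own taper and undercut: between its rails it is 128 mm wide at the mouth and 108 mm at the far end at ledge level, 11 mm less at the top of the 12 mm high rails. So only about the first 70 mm of the nose can be laid in from above; the rest must slide
- capsule_box: the box under the way, screwed to the worktop: 200 mm long (x), 156 wide, 87 high to the rail tops; origin at the middle of its underside. The lid slides with 1 to 2 N, then grips in its last few mm: pushed along x with 10 to 13 N it is tight and holds when let go; if it binds askew, ease off and push again. Over about 16 N may split the wall
- jar_mid (a point): bystander: middle of a glass jar with a steel lid, 72 mm across, 100 mm high
- tin_mid (a point): bystander: middle of a tin, 76 mm across, 115 mm high
- bowl_mid (a point): bystander: middle of a small white bowl, 110 mm across, 45 mm high
Not all that is in view belongs to the job. What is shaped like the part that bears lid_bar but pink or turquoise is not meant.

How it is judged:
On the way:
1. the lid's narrow end has entered the ways and slides on the ledges, still well short of home (x of lid_nose in the frame of way between -0.09 and 0.07 m and z of lid_nose in the frame of way between -0.003 and 0.004 m and angle between the x axis of lid_centre and the x axis of way, either way round below 0.15 rad), for 0.1 s.
At the end, for the whole second after the job is handed in: The lid lies in the ways, flat on the ledges (within 2 mm), in line with the box (0.03 rad), within 18 mm of flush, at rest and let go, and is wedged: box and lid still press on one another with over 10 N in all (a loose lid only weighs 2 to 3 N) (contact force between lid and capsule_box above 10 N and x of lid_centre in the frame of way between -0.018 and 0.018 m and z of lid_centre in the frame of way between 0.004 and 0.008 m and angle between the x axis of lid_centre and the x axis of way, either way round below 0.03 rad and linear speed of lid below 0.01 m/s); the robot touches nothing.
It fails at once if the lid is forced: lid and box press on one another with over 38 N in all, which takes a push of well over 16 N (contact force between lid and capsule_box above 38 N).
It fails at once if the jar is moved by over 20 mm or tipped (distance of jar_mid from where it was at the start of the episode above 0.02 m or angle between jar_mid's own z axis and vertical above 0.3 rad).
It fails at once if the tin is moved by over 20 mm or tipped (distance of tin_mid from where it was at the start of the episode above 0.02 m or angle between tin_mid's own z axis and vertical above 0.3 rad).
It fails at once if the bowl is moved by over 20 mm or tipped (distance of bowl_mid from where it was at the start of the episode above 0.02 m or angle between bowl_mid's own z axis and vertical above 0.3 rad).
It also fails if it takes over 54 s, if anything falls off the work surface, if the arm or the gripper's body presses on something with over 40 N, if the wrist force passes 120 N, or if a joint passes its speed limit or range.

ROBOT

A 7-joint arm with a two-finger parallel gripper is mounted at the origin on the work surface. World frame = base frame: x ahead of the robot, y to its left, z up, the work surface at z = 0. Lengths are in m, angles in rad, forces in N, time in s.
With the tool pointing down it reaches from about 0.425 to 0.925 m from the base axis. Payload 6.8 kg.
Tool frame: the origin (TCP) lies on the front face of the gripper's body, between the roots of the fingers; the fingertips stand 80 mm ahead of it and the grasp point (between the pads) lies 61 mm ahead of it; z points along the fingers, y is the line along which they close (so a half turn about z gives the same grasp; the last joint's range is limited). The gripper opens to 88 mm and grips with 3 to 60 N. Pads are 20 mm wide; open, the fingers measure 115 mm over their backs; the gripper's body (75 mm by 178 mm) begins 61 mm behind the grasp point.
Start: joints at [1.177, 0.477, 0.022, 1.555, -0.011, 1.109, -0.083], TCP at [0.19, -0.648, 0.303] pointing down, gripper open.
Joint ranges: [-2.96, 2.96], [-0.34, 2.1], [-1.41, 1.46], [0.24, 2.44], [-1.37, 4.51], [0.17, 1.92], [-2.96, 2.96]. Speed limits (rad/s): [2.39, 2.39, 3.14, 3.14, 3.14, 3.14, 3.14].

INTERFACE

Orientations are given as [roll, pitch, yaw] about the fixed x, y, z axes, in that order (R = Rz(yaw) Ry(pitch) Rx(roll)).
In Python, from bench import bot, cams gives the robot as it stands.
- The arm moves only by the tool servo_tool, never from a script. Its argument "rows" is a list of rows, each a list of 7 numbers: the turn, a rotation vector about the tool's x, y, z scaled (see below), then the shift along the tool's x, y, z scaled (see below), then the opening, from -1 (shut) to 1 (fully open). In form: [[ax, ay, az, dx, dy, dz, grip], ...]. A call has exactly 8 rows; each row shifts and turns the commanded pose from where the row before left it, along the tool's axes as they then stand; what a row does not reach is not made up. The controller multiplies each number of a shift by 200 mm and each number of a turn by 180 degrees. A row lasts 1/8 s, in which the tool goes at most 62.5 mm and 10.7 degrees, less where a joint would pass 70% of its speed; a pose out of reach is approached as far as the arm can. A call with a number of a shift or a turn outside -1 to 1 is refused whole. A call with a gripper value outside its range is refused whole. The fingers move at their own pace and stop on an object; the grip force is fixed at half the most. Time passes only in rows, so rows that do not move let the fingers close, or fill a call up. It gives the time, the measured TCP pose, the force, the opening and the grip force at its end, in the units of the state.
- bot.get_state(): the state, without advancing time (a new reading comes with each control period).
- cams.capture(name): name is "side" or "top" or "wrist"; returns the picture (400x640x3 uint8, red, green, blue); there is no depth.
- cams.camera_info(name): a dict with "fx", "fy", "cx", "cy" (pixels), "dist_coeffs" ([k1, k2, p1, p2, k3] as OpenCV has them; the pictures are not rectified), "rvec" (rotation vector, rad) and "tvec" (3), from world to camera coordinates, as OpenCV has them; the wrist camera has in their place "mount" (4x4, takes a point from camera to tool coordinates, whose origin is the TCP and whose axes are the flange's). Camera axes: x right, y down, z forward; pixel columns grow to the right and rows downward; lengths in m; the calibration is good to about 2 mm. A picture is of the moment at which its call begins: read the wrist's pose just before it. camera_info takes no time and is no camera call.
- bot.job_done(): hands the job in; it is judged then, once.
The state is a dict: "time_s": time; "qpos": joint angles; "dq": joint speeds; "effort": joint torques, N m; "tcp_pos": TCP position; "eef_rot": TCP orientation; "force": force on the tool from outside, world axes, zero at the start; "torque": the same for the moment, N m; "width": opening from 0.0 (shut) to 1.0 (fully open); "finger_force": force on a finger pad.
Only numpy, scipy, OpenCV 4.12 (cv2) and the standard library are available. Lean on these libraries where they do the work, as an engineer would, in place of code of your own. Each camera call takes 0.05 s, during which the arm holds its last target. There are 200 camera calls.

## Working session

There is one attempt and no reset: what is moved stays moved. The work goes in short steps, Python scripts to look and compute and a tool call to move; the robot and the scene stay as the last step left them, time stands still between calls to the robot, and variables do not carry over. Pictures are saved under pics/ and viewed, at most 10 in all, crops included, and the job is handed in when it is done.

Besides the shell and the picture viewer there is one more tool, called as name(argument=value, ...) on one line, values as JSON. servo_tool: Moves the arm, as the interface text tells. Its arguments: {"type":"object","properties":{"rows":{"type":"array","items":{"type":"array","items":{"type":"number","minimum":-1,"maximum":1}}}},"required":["rows"]}

```bash
ls; mkdir -p pics
python3 - <<'E'
from bench import bot,cams
import cv2
s=bot.get_state(); print(s)
for n in ("side","top","wrist"):
    im=cams.capture(n); cv2.imwrite(f"pics/{n}0.png",im[:,:,::-1]); print(n,cams.camera_info(n))
E
```

```text
pics
{'time_s': 0.0, 'qpos': array([ 1.17688638,  0.47777631,  0.02230986,  1.55638046, -0.01153059,
        1.10929282, -0.08310561]), 'dq': array([ 0.00113272, -0.00068761, -0.00030635,  0.00162906,  0.0012602 ,
       -0.00048802,  0.00184599]), 'effort': array([-7.68658566e-06, -5.82853246e+01,  1.53485399e+00, -2.72612929e+01,
       -5.42550848e-02,  1.70212460e-02,  1.48406180e-04]), 'tcp_pos': array([ 0.19020648, -0.64719916,  0.30172693]), 'eef_rot': array([-3.13986477e+00,  8.58911037e-05,  2.85839637e-01]), 'force': array([ 0.10324446, -0.28232452, -0.3672725 ]), 'torque': array([-0.01827464,  0.01668341,  0.03098931]), 'finger_force': 0.0, 'width': 0.9961333146774027}
side {'fx': 428.5960854072965, 'fy': 428.5960854072965, 'cx': 325.2929308561222, 'cy': 197.25889436470948, 'dist_coeffs': array([-0.07729974,  0.        ,  0.        ,  0.        ,  0.        ]), 'rvec': array([ 0.75866451, -2.49603568,  1.22429272]), 'tvec': array([0.30549783, 0.26159157, 0.95341889])}
top {'fx': 393.4491412715594, 'fy': 393.4491412715594, 'cx': 318.37217539604956, 'cy': 193.61731657103786, 'dist_coeffs': array([0.02023771, 0.        , 0.        , 0.        , 0.        ]), 'rvec': array([ 2.18382181, -2.17497199,  0.11750765]), 'tvec': array([-0.11119637,  0.41743961,  1.38853576])}
wrist {'fx': 350.2142020969802, 'fy': 350.2142020969802, 'cx': 321.7613734269074, 'cy': 196.44171010535354, 'dist_coeffs': array([-0.00503288,  0.        ,  0.        ,  0.        ,  0.        ]), 'mount': array([[-4.20983132e-04, -9.64771220e-01, -2.63089940e-01,
         7.17272329e-02],
       [ 9.99999671e-01, -5.88476099e-04,  5.57838928e-04,
        -6.62099426e-05],
       [-6.93009085e-04, -2.63089619e-01,  9.64771150e-01,
        -8.25453567e-02],
       [ 0.00000000e+00,  0.00000000e+00,  0.00000000e+00,
         1.00000000e+00]])}
```

View pics/top0.png

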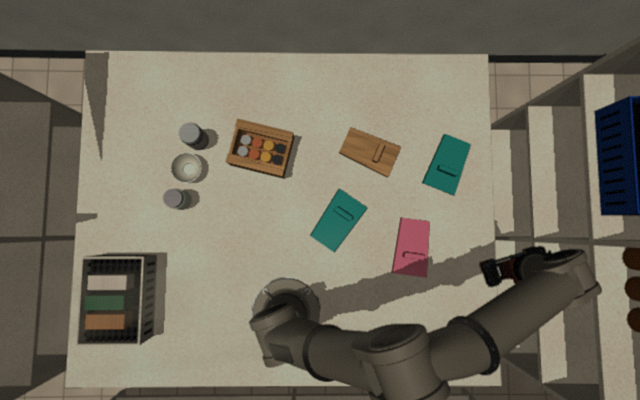

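View pics/side0.png

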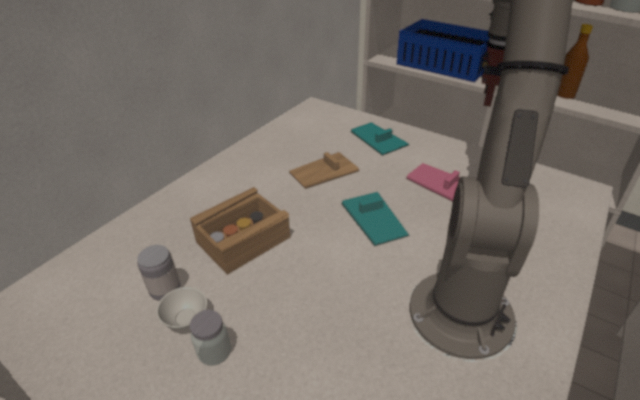

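The top view shows the wooden lid at about (370,152), with its bar at (378,152) towards the right. The box is at (260,148), and the jar, bowl and tin are at (175-195, 130-200) to its left. Next I'll measure the lid and box by colour mask and zoom in.

```bash
cat > h.py <<'E'
import numpy as np, cv2
from bench import bot,cams
from scipy.spatial.transform import Rotation as R
def cam(name,s=None):
    c=cams.camera_info(name); K=np.array([[c['fx'],0,c['cx']],[0,c['fy'],c['cy']],[0,0,1]])
    if name=='wrist':
        T=np.eye(4);T[:3,:3]=R.from_euler('xyz',s['eef_rot']).as_matrix();T[:3,3]=s['tcp_pos']
        M=np.linalg.inv(T@c['mount']);Rc,t=M[:3,:3],M[:3,3]
    else: Rc=R.from_rotvec(c['rvec']).as_matrix();t=c['tvec']
    return K,c['dist_coeffs'],Rc,t
def topl(C,px,z):
    K,d,Rc,t=C; p=cv2.undistortPoints(np.array(px,float).reshape(-1,1,2),K,d)[:,0]
    r=np.c_[p,np.ones(len(p))]@Rc; o=-Rc.T@t
    return o+r*((z-o[2])/r[:,2])[:,None]
def proj(C,P):
    K,d,Rc,t=C; return cv2.projectPoints(np.array(P,float).reshape(-1,1,3),R.from_matrix(Rc).as_rotvec(),t,K,d)[0][:,0]
E
python3 - <<'E'
from h import *
im=cv2.imread('pics/top0.png'); C=cam('top')
hsv=cv2.cvtColor(im,cv2.COLOR_BGR2HSV)
m=((hsv[...,0]>5)&(hsv[...,0]<25)&(hsv[...,1]>85)).astype(np.uint8)
m[:, :200]=0;m[:,420:]=0;m[:100]=0;m[200:]=0
for c in cv2.findContours(m,0,1)[0]:
    if cv2.contourArea(c)<200: continue
    a=cv2.approxPolyDP(c,6,True)[:,0]; r=cv2.boxPoints(cv2.minAreaRect(c))
    z=0.087 if c[:,0,0].mean()<320 else 0.006
    print(cv2.contourArea(c),a.tolist(),topl(C,a,z)[:,:2].round(3).tolist(),topl(C,r,z)[:,:2].round(3).tolist())
cv2.imwrite('pics/crop.png',cv2.resize(im[105:200,220:410],None,fx=4,fy=4,interpolation=cv2.INTER_CUBIC))
E
```

```text
1614.5 [[350, 128], [339, 152], [387, 176], [400, 147]] [[0.662, -0.225], [0.572, -0.185], [0.485, -0.359], [0.592, -0.408]] [[0.563, -0.179], [0.675, -0.228], [0.593, -0.412], [0.482, -0.362]]
2671.0 [[237, 119], [226, 161], [283, 177], [292, 132]] [[0.669, 0.174], [0.522, 0.208], [0.468, 0.013], [0.625, -0.017]] [[0.515, 0.212], [0.675, 0.177], [0.625, -0.026], [0.466, 0.011]]
```

View pics/crop.png

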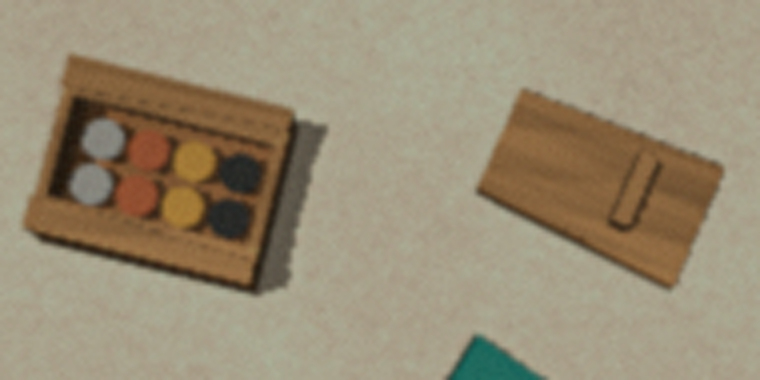

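The box at left has its wide way end, the mouth, on the right, facing the lid. The lid's narrow end is on the left and its bar is at the rear. I'll write a planning helper and move above the bar.

```bash
cat >> h.py <<'E'
def plan(pos,yaw,n=8,grip=1):
    "n equal rows to a tool-down pose; printed rounded"
    s=bot.get_state(); p=s['tcp_pos'].copy(); r=R.from_euler('xyz',s['eef_rot']); g=R.from_euler('xyz',[np.pi,0,yaw])
    rv=(r.inv()*g).as_rotvec()/n; d=(np.array(pos)-p)/n
    print('per row mm',np.linalg.norm(d)*1e3,'deg',np.degrees(np.linalg.norm(rv)))
    for _ in range(n):
        sh=r.inv().apply(d)/.2
        print([round(float(x),4) for x in np.r_[rv/np.pi,sh]]+[grip])
        r=r*R.from_rotvec(rv)
def st():
    s=bot.get_state(); print(round(s['time_s'],2),s['tcp_pos'].round(4),s['eef_rot'].round(4),'F',s['force'].round(1),'T',s['torque'].round(2),'w',round(s['width'],3),round(s['finger_force'],1)); return s
E
python3 -c "
from h import *
plan([0.566,-0.322,0.29],-0.414,9)"
```

```text
per row mm 55.244102707731 deg 4.455063863397225
[-0.0, 0.0, 0.0248, 0.2513, -0.1145, 0.0068, 1]
[-0.0, 0.0, 0.0248, 0.2416, -0.1337, 0.0068, 1]
[-0.0, 0.0, 0.0248, 0.2305, -0.1521, 0.0068, 1]
[-0.0, 0.0, 0.0248, 0.218, -0.1695, 0.0067, 1]
[-0.0, 0.0, 0.0248, 0.2042, -0.1859, 0.0067, 1]
[-0.0, 0.0, 0.0248, 0.1891, -0.2012, 0.0067, 1]
[-0.0, 0.0, 0.0248, 0.1729, -0.2153, 0.0067, 1]
[-0.0, 0.0, 0.0248, 0.1556, -0.2281, 0.0067, 1]
[-0.0, 0.0, 0.0248, 0.1375, -0.2395, 0.0067, 1]
```

servo_tool(rows=[[0, 0, 0.025, 0.251, -0.114, 0.007, 1], [0, 0, 0.025, 0.242, -0.134, 0.007, 1], [0, 0, 0.025, 0.23, -0.152, 0.007, 1], [0, 0, 0.025, 0.218, -0.17, 0.007, 1], [0, 0, 0.025, 0.204, -0.186, 0.007, 1], [0, 0, 0.025, 0.189, -0.201, 0.007, 1], [0, 0, 0.025, 0.173, -0.215, 0.007, 1], [0, 0, 0.025, 0.156, -0.228, 0.007, 1]])

```text
time_s: 1.15
tcp_pos: [0.5262, -0.3582, 0.2912]
eef_rot: [3.142, 0.0, -0.345]
force: [0.8, -1.3, 0.6]
width: 0.999
finger_force: 0.0
```

servo_tool(rows=[[0, 0, 0.025, 0.138, -0.24, 0.007, 1], [0, 0, 0, 0, 0, 0, 1], [0, 0, 0, 0, 0, 0, 1], [0, 0, 0, 0, 0, 0, 1], [0, 0, 0, 0, 0, 0, 1], [0, 0, 0, 0, 0, 0, 1], [0, 0, 0, 0, 0, 0, 1], [0, 0, 0, 0, 0, 0, 1]])

```text
time_s: 2.15
tcp_pos: [0.5672, -0.3236, 0.2901]
eef_rot: [-3.142, 0.0, -0.421]
force: [-0.3, 0.4, 0.3]
width: 0.997
finger_force: 0.0
```

Run:
```python
from h import *
s=st(); im=cams.capture('wrist')[:,:,::-1]; cv2.imwrite('pics/w1.png',im)
C=cam('wrist',s)
hsv=cv2.cvtColor(np.ascontiguousarray(im),cv2.COLOR_BGR2HSV)
m=((hsv[...,0]>5)&(hsv[...,0]<25)&(hsv[...,1]>85)).astype(np.uint8)
for c in cv2.findContours(m,0,1)[0]:
    if cv2.contourArea(c)<2000: continue
    a=cv2.approxPolyDP(c,8,True)[:,0]
    print(cv2.contourArea(c),a.tolist(),topl(C,a,0.006)[:,:2].round(4).tolist())
```

```text
2.15 [ 0.5672 -0.3236  0.2901] [-3.1416  0.     -0.4211] F [-0.3  0.4  0.3] T [0.03 0.03 0.04] w 0.997 0.0
4983.5 [[639, 373], [294, 383], [294, 394], [639, 393]] [[0.1653, -0.5842], [0.3318, -0.1797], [0.3163, -0.1723], [0.1338, -0.5784]]
20253.5 [[392, 111], [200, 121], [205, 217], [387, 226]] [[0.5945, -0.4145], [0.6657, -0.2312], [0.5728, -0.1853], [0.4808, -0.3645]]
```

View pics/w1.png

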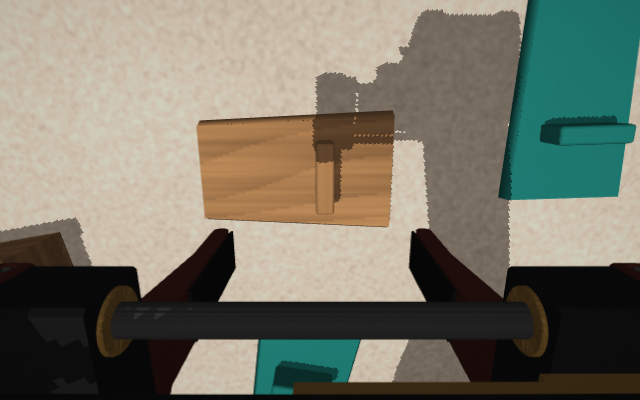

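The wrist view shows the lid at columns 197-394 and rows 111-226, with the bar top at columns 317-333 and rows 141-213. That puts the bar nearly centred between the fingers.

Run:
```python
from h import *
s=st();C=cam('wrist',s)
print(topl(C,[[325,141],[325,205],[325,213],[317,175],[333,175]],0.046).round(4))
a=topl(C,[[392, 111], [200, 121], [205, 217], [387, 226]],0.002); r=(a[0]+a[3])/2; n=(a[1]+a[2])/2
d=(n-r)[:2]; y=np.arctan2(d[1],d[0]); c=(n+r)/2; print(np.linalg.norm(d),y,c, c[:2]-.03*d/np.linalg.norm(d))
b=c[:2]-.03*d/np.linalg.norm(d)
plan([*b,.12],y-np.pi/2,4)
```

```text
2.2 [ 0.5672 -0.3236  0.2901] [ 3.1416 -0.     -0.421 ] F [ 0.7 -0.5 -0.4] T [ 0.09  0.03 -0.04] w 1.0 0.0
[[ 0.5988 -0.3412  0.046 ]
 [ 0.5423 -0.3161  0.046 ]
 [ 0.5348 -0.3127  0.046 ]
 [ 0.5726 -0.3212  0.046 ]
 [ 0.5664 -0.3351  0.046 ]]
0.20093199630762804 1.147613756575238 [ 0.57787813 -0.29827416  0.002     ] [ 0.5655582  -0.32562776]
per row mm 42.52210386201539 deg 0.031063805692575608
[0.0, -0.0, 0.0002, -0.0008, 0.0032, 0.2126, 1]
[0.0, -0.0, 0.0002, -0.0008, 0.0032, 0.2126, 1]
[0.0, -0.0, 0.0002, -0.0008, 0.0032, 0.2126, 1]
[0.0, -0.0, 0.0002, -0.0008, 0.0032, 0.2126, 1]
```

servo_tool(rows=[[0, 0, 0, -0.003, 0.013, 0.24, 1], [0, 0, 0, 0, 0, 0.24, 1], [0, 0, 0, 0, 0, 0.24, 1], [0, 0, 0, 0, 0, 0.16, 1], [0, 0, 0, 0, 0, 0.085, 1], [0, 0, 0, 0, 0, 0, 1], [0, 0, 0, 0, 0, 0, -1], [0, 0, 0, 0, 0, 0, -1]])

```text
time_s: 3.2
tcp_pos: [0.5665, -0.3262, 0.0987]
eef_rot: [3.141, -0.003, -0.421]
force: [0.3, -0.6, -0.4]
width: 0.815
finger_force: 0.0
```

servo_tool(rows=[[0, 0, 0, 0, 0, 0, -1], [0, 0, 0, 0, 0, 0, -1], [0, 0, 0, 0, 0, 0, -1], [0, 0, 0, 0, 0, 0, -1], [0, 0, 0, 0, 0, 0, -1], [0, 0, 0, 0, 0, 0, -1], [0, 0, 0, 0, 0, 0, -1], [0, 0, 0, 0, 0, 0, -1]])

```text
time_s: 4.2
tcp_pos: [0.5656, -0.3257, 0.097]
eef_rot: [3.142, 0.0, -0.421]
force: [-0.8, -0.3, -1.1]
width: 0.204
finger_force: 30.0
```

The lid is gripped: width 0.204 is about 18 mm, at 30 N. Next I'll refine the box pose from the top view.

Run:
```python
from h import *
C=cam('top')
a=topl(C,[[237.5,118.75],[293.2,132],[282.8,175.5],[226.2,161.5]],.087)[:,:2]; print(a.round(4))
fl,rl,rr,fr=a
print([np.linalg.norm(x).round(4) for x in (fl-rl,fr-rr,fl-fr,rl-rr)])
d=(fl+fr-rl-rr)/2; y=np.arctan2(d[1],d[0]); c=a.mean(0); e=np.array([np.cos(y),np.sin(y)])
print('yaw',y,'centre',c,[np.arctan2(*v[::-1]) for v in (fl-rl,fr-rr)])
# check in side view
S=cam('side'); n=np.array([-e[1],e[0]])
P=[[*(c+sx*.1*e+sy*.078*n),z] for z in(.087,) for sx,sy in((1,1),(-1,1),(-1,-1),(1,-1))]
q=proj(S,P); print(q.round(1).tolist())
im=cv2.imread('pics/side0.png'); cr=cv2.resize(im[170:280,170:310],None,fx=5,fy=5,interpolation=cv2.INTER_CUBIC)
for u,v in q: cv2.circle(cr,(int((u-170)*5),int((v-170)*5)),3,(0,255,0),-1)
cv2.imwrite('pics/sidecrop.png',cr)
```

```text
[[ 0.6703  0.172 ]
 [ 0.6252 -0.0208]
 [ 0.4733  0.0133]
 [ 0.5205  0.2072]]
[np.float64(0.198), np.float64(0.1996), np.float64(0.1539), np.float64(0.1557)]
yaw 1.3362492348212727 centre [0.57232535 0.09291859] [np.float64(1.3406659941161059), np.float64(1.331867067087705)]
[[221.4, 249.8], [288.2, 212.5], [253.2, 186.2], [188.9, 217.8]]
```

View pics/sidecrop.png

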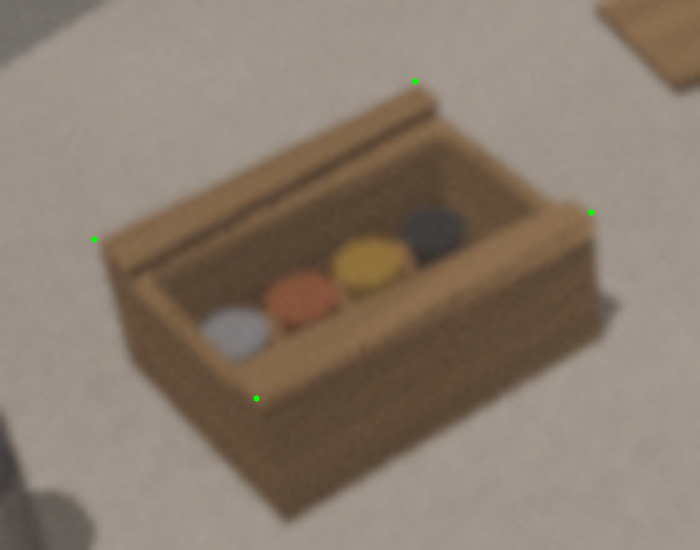

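The four dots sit near the box's rail-top corners, within about 2 px, so the pose is good enough. I'll stage with the nose just before the mouth and look from there.

```bash
python3 -c "
from h import *
plan([0.513,-0.155,0.195],-0.235,8,-1)"
```

```text
per row mm 25.464096017194013 deg 1.3325429775201234
[0.0, 0.0, -0.0074, -0.0736, -0.0839, -0.0612, -1]
[0.0, 0.0, -0.0074, -0.0716, -0.0856, -0.0612, -1]
[0.0, 0.0, -0.0074, -0.0696, -0.0873, -0.0612, -1]
[0.0, 0.0, -0.0074, -0.0676, -0.0889, -0.0612, -1]
[0.0, 0.0, -0.0074, -0.0655, -0.0904, -0.0612, -1]
[0.0, 0.0, -0.0074, -0.0634, -0.0919, -0.0612, -1]
[0.0, 0.0, -0.0074, -0.0612, -0.0933, -0.0612, -1]
[0.0, 0.0, -0.0074, -0.059, -0.0947, -0.0612, -1]
```

servo_tool(rows=[[0, 0, 0, 0, 0, -0.08, -1], [0, 0, -0.009, -0.084, -0.096, -0.16, -1], [0, 0, -0.009, -0.082, -0.098, -0.16, -1], [0, 0, -0.009, -0.079, -0.1, -0.09, -1], [0, 0, -0.009, -0.076, -0.102, 0, -1], [0, 0, -0.009, -0.073, -0.104, 0, -1], [0, 0, -0.008, -0.07, -0.106, 0, -1], [0, 0, -0.008, -0.067, -0.108, 0, -1]])

```text
time_s: 5.2
tcp_pos: [0.5121, -0.1544, 0.1955]
eef_rot: [3.142, -0.001, -0.228]
force: [1.0, 0.8, -1.8]
width: 0.2
finger_force: 30.0
```

servo_tool(rows=[[0, 0, 0, 0, 0, 0, -1], [0, 0, 0, 0, 0, 0, -1], [0, 0, 0, 0, 0, 0, -1], [0, 0, 0, 0, 0, 0, -1], [0, 0, 0, 0, 0, 0, -1], [0, 0, 0, 0, 0, 0, -1], [0, 0, 0, 0, 0, 0, -1], [0, 0, 0, 0, 0, 0, -1]])

```text
time_s: 6.2
tcp_pos: [0.5125, -0.1555, 0.1951]
eef_rot: [-3.142, -0.0, -0.229]
force: [0.6, -0.3, -3.4]
width: 0.202
finger_force: 30.0
```

Run:
```python
from h import *
s=st(); im=cams.capture('wrist')[:,:,::-1]; cv2.imwrite('pics/w2.png',im)
```

```text
6.2 [ 0.5125 -0.1555  0.1951] [-3.1416 -0.     -0.2294] F [ 0.6 -0.3 -3.4] T [-0.02  0.01 -0.02] w 0.202 30.0
```

View pics/w2.png

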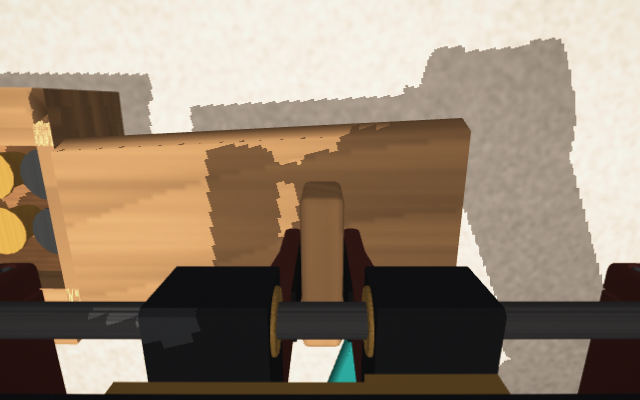

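The wrist view shows the lid straight in the gripper, its nose edge running from (53,143) to about (70,298), just short of the box mouth. I'll zoom in on the mouth.

Run:
```python
from h import *
im=cv2.imread('pics/w2.png')
cr=cv2.resize(im[75:350,0:170],None,fx=2.15*1,fy=2.15,interpolation=cv2.INTER_CUBIC)
s=bot.get_state();C=cam('wrist',s)
c=np.array([.5723,.0929]);y=1.336;e=np.array([np.cos(y),np.sin(y)]);n=np.array([-e[1],e[0]])
for z,hw,col in((.075,.064,(0,255,0)),(.087,.0585,(255,0,0)),(.087,.078,(0,0,255)),(0.0,.078,(255,0,255))):
  for sg in(1,-1):
    for x in(-.1,-.08):
      u,v=proj(C,[[*(c+x*e+sg*hw*n),z]])[0]; print(z,hw*sg,x,u.round(),v.round()); cv2.circle(cr,(int(u*2.15),int((v-75)*2.15)),2,col,-1)
cv2.imwrite('pics/w2c.png',cr)
```

```text
0.075 0.064 -0.1 86.0 313.0
0.075 0.064 -0.08 56.0 312.0
0.075 -0.064 -0.1 47.0 114.0
0.075 -0.064 -0.08 12.0 113.0
0.087 0.0585 -0.1 72.0 316.0
0.087 0.0585 -0.08 40.0 316.0
0.087 -0.0585 -0.1 32.0 125.0
0.087 -0.0585 -0.08 -5.0 125.0
0.087 0.078 -0.1 77.0 343.0
0.087 0.078 -0.08 46.0 343.0
0.087 -0.078 -0.1 24.0 87.0
0.087 -0.078 -0.08 -14.0 87.0
0.0 0.078 -0.1 144.0 277.0
0.0 0.078 -0.08 121.0 277.0
0.0 -0.078 -0.1 118.0 91.0
0.0 -0.078 -0.08 91.0 91.0
```

View pics/w2c.png

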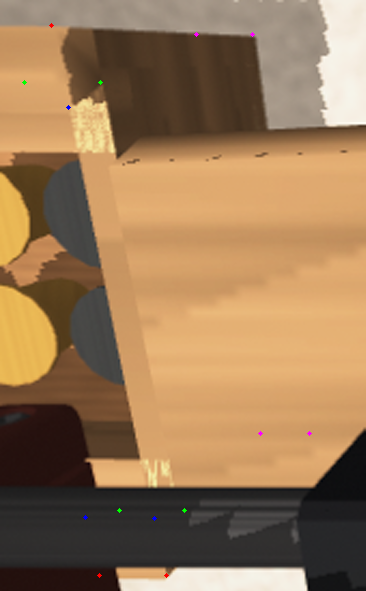

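The projected corners mostly agree. The far rail corner is about 5 px nearer the lid, which puts the way's yaw at about 1.32 and the mouth at about (0.548,-0.006). I'll align, lower to 2 mm above ledge level and slide in.

```bash
cat >> h.py <<'E'
WC=np.array([.5731,.0912]);WY=1.32
def bar(s,l=0,yaw=WY):
    e=np.array([np.cos(yaw),np.sin(yaw)]);return WC+s*e+l*np.array([-e[1],e[0]])
E
python3 -c "
from h import *
plan([*bar(-.254),.174],WY-np.pi/2,2,-1)
plan([*bar(-.17),.174],WY-np.pi/2,6,-1)"
```

```text
per row mm 10.622822918874963 deg 0.611359190016121
[-0.0, -0.0, 0.0034, -0.0064, -0.0003, 0.0527, -1]
[-0.0, -0.0, 0.0034, -0.0064, -0.0002, 0.0527, -1]
per row mm 14.45105368676336 deg 0.20378639667204032
[-0.0, -0.0, 0.0011, -0.0006, -0.0701, 0.0176, -1]
[-0.0, -0.0, 0.0011, -0.0009, -0.0701, 0.0176, -1]
[-0.0, -0.0, 0.0011, -0.0011, -0.0701, 0.0176, -1]
[-0.0, -0.0, 0.0011, -0.0014, -0.0701, 0.0176, -1]
[-0.0, -0.0, 0.0011, -0.0016, -0.0701, 0.0176, -1]
[-0.0, -0.0, 0.0011, -0.0019, -0.0701, 0.0176, -1]
```

servo_tool(rows=[[0, 0, 0.0034, -0.0064, 0, 0.053, -1], [0, 0, 0.0034, -0.0064, 0, 0.053, -1], [0, 0, 0, 0, 0, 0, -1], [0, 0, 0, 0, -0.04, 0, -1], [0, 0, 0, 0, -0.04, 0, -1], [0, 0, 0, 0, -0.04, 0, -1], [0, 0, 0, 0, -0.04, 0, -1], [0, 0, 0, 0, -0.04, 0, -1]])

```text
time_s: 7.25
tcp_pos: [0.5202, -0.1155, 0.174]
eef_rot: [-3.142, -0.0, -0.251]
force: [0.4, 0.7, -1.4]
width: 0.2
finger_force: 30.0
```

```bash
cat >> h.py <<'E'
def rel(s=None):
    s=s or st(); e=np.array([np.cos(WY),np.sin(WY)]);n=np.array([-e[1],e[0]]);d=s['tcp_pos'][:2]-WC;f=s['force'][:2]
    print('bar s %.1f lat %.1f mm z %.1f dyaw %.3f  F along %.1f lat %.1f z %.1f'%(d@e*1e3,d@n*1e3,s['tcp_pos'][2]*1e3,s['eef_rot'][2]+np.pi/2-WY,f@e,f@n,s['force'][2]))
E
python3 -c "
from h import *
rel()"
```

```text
7.25 [ 0.5202 -0.1155  0.174 ] [-3.1415e+00 -2.0000e-04 -2.5050e-01] F [ 0.4  0.7 -1.4] T [-0.04  0.04  0.03] w 0.2 30.0
bar s -213.4 lat -0.0 mm z 174.0 dyaw 0.000  F along 0.8 lat -0.2 z -1.4
```

servo_tool(rows=[[0, 0, 0, 0, -0.04, 0, -1], [0, 0, 0, 0, -0.04, 0, -1], [0, 0, 0, 0, -0.04, 0, -1], [0, 0, 0, 0, -0.04, 0, -1], [0, 0, 0, 0, -0.04, 0, -1], [0, 0, 0, 0, -0.04, 0.004, -1], [0, 0, 0, 0, 0, 0.004, -1], [0, 0, 0, 0, 0, 0, -1]])

```text
time_s: 8.25
tcp_pos: [0.5317, -0.07, 0.1721]
eef_rot: [3.141, 0.0, -0.251]
force: [-0.1, -0.8, -2.7]
width: 0.203
finger_force: 30.0
```

Run:
```python
from h import *
rel(); im=cams.capture('wrist')[:,:,::-1]; cv2.imwrite('pics/w3.png',im)
```

```text
8.25 [ 0.5317 -0.07    0.1721] [ 3.1413e+00  3.0000e-04 -2.5100e-01] F [-0.1 -0.8 -2.7] T [-0.07  0.04 -0.05] w 0.203 30.0
bar s -166.4 lat 0.1 mm z 172.1 dyaw -0.000  F along -0.8 lat -0.1 z -2.7
```

View pics/w3.png

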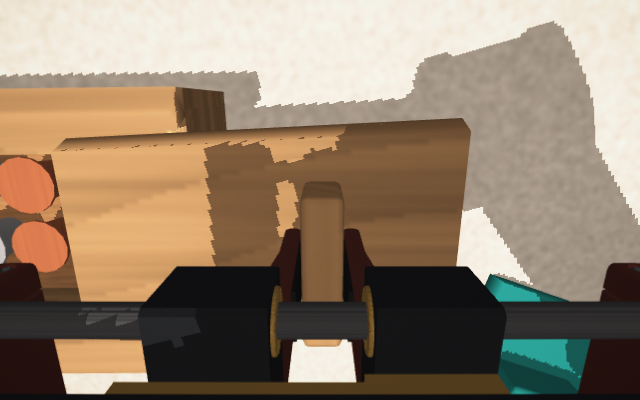

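The lid's nose is between the rails: the far rail top is at rows 87-135, with the lid's bevel just inside it. Sideways force is near zero, so I'll slide on.

servo_tool(rows=[[0, 0, 0, 0, 0, 0.003, -1], [0, 0, 0, 0, -0.03, 0, -1], [0, 0, 0, 0, -0.03, 0, -1], [0, 0, 0, 0, -0.03, 0, -1], [0, 0, 0, 0, -0.03, 0, -1], [0, 0, 0, 0, -0.03, 0, -1], [0, 0, 0, 0, -0.03, 0, -1], [0, 0, 0, 0, 0, 0, -1]])

```text
time_s: 9.3
tcp_pos: [0.5412, -0.0338, 0.1718]
eef_rot: [-3.141, -0.001, -0.25]
force: [-0.1, 0.2, 1.2]
width: 0.201
finger_force: 30.0
```

```bash
python3 -c "
from h import *
rel()"
```

```text
9.3 [ 0.5412 -0.0338  0.1718] [-3.1406e+00 -6.0000e-04 -2.4980e-01] F [-0.1  0.2  1.2] T [ 0.38 -0.04 -0.05] w 0.201 30.0
bar s -129.0 lat -0.1 mm z 171.8 dyaw 0.001  F along 0.1 lat 0.1 z 1.2
```

servo_tool(rows=[[0, 0, 0, 0, -0.04, 0, -1], [0, 0, 0, 0, -0.04, 0, -1], [0, 0, 0, 0, -0.04, 0, -1], [0, 0, 0, 0, -0.04, 0, -1], [0, 0, 0, 0, -0.04, 0, -1], [0, 0, 0, 0, -0.04, 0, -1], [0, 0, 0, 0, 0, 0, -1], [0, 0, 0, 0, 0, 0, -1]])

```text
time_s: 10.3
tcp_pos: [0.5532, 0.0131, 0.1718]
eef_rot: [-3.14, -0.001, -0.25]
force: [1.0, 1.9, 4.2]
width: 0.205
finger_force: 30.0
```

```bash
python3 -c "
from h import *
rel()"
```

```text
10.3 [0.5532 0.0131 0.1718] [-3.1398e+00 -8.0000e-04 -2.4970e-01] F [1.  1.9 4.2] T [ 0.53 -0.13  0.02] w 0.205 30.0
bar s -80.6 lat -0.1 mm z 171.8 dyaw 0.001  F along 2.1 lat -0.5 z 4.2
```

servo_tool(rows=[[0, 0, 0, 0, 0, 0, -0.32], [0, 0, 0, 0, 0, 0, -0.32], [0, 0, 0, 0, -0.02, -0.004, -0.32], [0, 0, 0, 0, -0.02, 0, -0.32], [0, 0, 0, 0, -0.02, 0, -0.32], [0, 0, 0, 0, -0.02, 0, -0.32], [0, 0, 0, 0, -0.02, 0, -0.32], [0, 0, 0, 0, -0.02, 0, -0.32]])

```text
time_s: 11.3
tcp_pos: [0.5587, 0.0351, 0.1724]
eef_rot: [3.142, 0.0, -0.251]
force: [-1.3, -1.0, 0.5]
width: 0.342
finger_force: 0.8
```

Run:
```python
from h import *
rel(); im=cams.capture('wrist')[:,:,::-1]; cv2.imwrite('pics/w4.png',im)
```

```text
11.3 [0.5587 0.0351 0.1724] [ 3.1415  0.     -0.2509] F [-1.3 -1.   0.5] T [-0.3   0.09 -0.01] w 0.342 0.8
bar s -57.9 lat 0.0 mm z 172.4 dyaw -0.000  F along -1.3 lat 1.0 z 0.5
```

View pics/w4.png

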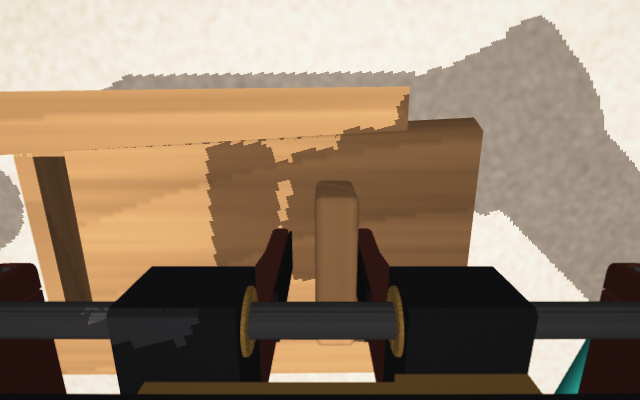

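The rear finger at (370,260) is pushing the bar, and the lid is under the rails and sliding freely. From here I'll push in small steps and watch the force.

servo_tool(rows=[[0, 0, 0, 0, -0.004, 0, -0.32], [0, 0, 0, 0, -0.004, 0, -0.32], [0, 0, 0, 0, -0.004, 0, -0.32], [0, 0, 0, 0, -0.004, 0, -0.32], [0, 0, 0, 0, -0.004, 0, -0.32], [0, 0, 0, 0, -0.004, 0, -0.32], [0, 0, 0, 0, -0.004, 0, -0.32], [0, 0, 0, 0, 0, 0, -0.32]])

```text
time_s: 12.35
tcp_pos: [0.56, 0.0405, 0.1724]
eef_rot: [-3.142, 0.0, -0.251]
force: [-0.4, -1.6, 0.0]
width: 0.338
finger_force: 0.6
```

```bash
python3 -c "
from h import *
rel()"
```

```text
12.35 [0.56   0.0405 0.1724] [-3.1415  0.     -0.2507] F [-0.4 -1.6  0. ] T [-0.16  0.07  0.08] w 0.338 0.6
bar s -52.4 lat 0.1 mm z 172.4 dyaw 0.000  F along -1.6 lat -0.0 z 0.0
```

servo_tool(rows=[[0, 0, 0, 0, -0.002, 0, -0.32], [0, 0, 0, 0, -0.002, 0, -0.32], [0, 0, 0, 0, -0.002, 0, -0.32], [0, 0, 0, 0, -0.002, 0, -0.32], [0, 0, 0, 0, -0.002, 0, -0.32], [0, 0, 0, 0, -0.002, 0, -0.32], [0, 0, 0, 0, -0.002, 0, -0.32], [0, 0, 0, 0, 0, 0, -0.32]])

```text
time_s: 13.35
tcp_pos: [0.5608, 0.0431, 0.1725]
eef_rot: [-3.142, -0.0, -0.251]
force: [-0.9, -1.1, 0.8]
width: 0.34
finger_force: 0.7
```

servo_tool(rows=[[0, 0, 0, 0, -0.002, 0, -0.32], [0, 0, 0, 0, -0.002, 0, -0.32], [0, 0, 0, 0, -0.002, 0, -0.32], [0, 0, 0, 0, -0.002, 0, -0.32], [0, 0, 0, 0, -0.002, 0, -0.32], [0, 0, 0, 0, -0.002, 0, -0.32], [0, 0, 0, 0, -0.002, 0, -0.32], [0, 0, 0, 0, 0, 0, -0.32]])

```text
time_s: 14.35
tcp_pos: [0.5615, 0.0459, 0.1725]
eef_rot: [-3.141, -0.0, -0.251]
force: [0.3, -2.1, 1.0]
width: 0.342
finger_force: 0.7
```

servo_tool(rows=[[0, 0, 0, 0, -0.002, 0, -0.32], [0, 0, 0, 0, -0.002, 0, -0.32], [0, 0, 0, 0, -0.002, 0, -0.32], [0, 0, 0, 0, -0.002, 0, -0.32], [0, 0, 0, 0, -0.002, 0, -0.32], [0, 0, 0, 0, -0.002, 0, -0.32], [0, 0, 0, 0, -0.002, 0, -0.32], [0, 0, 0, 0, 0, 0, -0.32]])

```text
time_s: 15.35
tcp_pos: [0.5621, 0.0486, 0.1724]
eef_rot: [-3.142, -0.0, -0.251]
force: [-0.9, -0.9, -0.7]
width: 0.341
finger_force: 0.7
```

servo_tool(rows=[[0, 0, 0, 0, -0.002, 0, -0.32], [0, 0, 0, 0, -0.002, 0, -0.32], [0, 0, 0, 0, -0.002, 0, -0.32], [0, 0, 0, 0, -0.002, 0, -0.32], [0, 0, 0, 0, -0.002, 0, -0.32], [0, 0, 0, 0, -0.002, 0, -0.32], [0, 0, 0, 0, -0.002, 0, -0.32], [0, 0, 0, 0, 0, 0, -0.32]])

```text
time_s: 16.35
tcp_pos: [0.5629, 0.0513, 0.1725]
eef_rot: [-3.141, -0.0, -0.251]
force: [-0.0, -1.5, 0.3]
width: 0.341
finger_force: 0.7
```

servo_tool(rows=[[0, 0, 0, 0, -0.002, 0, -0.32], [0, 0, 0, 0, -0.002, 0, -0.32], [0, 0, 0, 0, -0.002, 0, -0.32], [0, 0, 0, 0, -0.002, 0, -0.32], [0, 0, 0, 0, -0.002, 0, -0.32], [0, 0, 0, 0, -0.002, 0, -0.32], [0, 0, 0, 0, -0.002, 0, -0.32], [0, 0, 0, 0, 0, 0, -0.32]])

```text
time_s: 17.35
tcp_pos: [0.5636, 0.054, 0.1725]
eef_rot: [-3.142, -0.0, -0.251]
force: [-0.8, -1.5, -0.7]
width: 0.338
finger_force: 0.7
```

servo_tool(rows=[[0, 0, 0, 0, -0.002, 0, -0.32], [0, 0, 0, 0, -0.002, 0, -0.32], [0, 0, 0, 0, -0.002, 0, -0.32], [0, 0, 0, 0, -0.002, 0, -0.32], [0, 0, 0, 0, -0.002, 0, -0.32], [0, 0, 0, 0, -0.002, 0, -0.32], [0, 0, 0, 0, -0.002, 0, -0.32], [0, 0, 0, 0, 0, 0, -0.32]])

```text
time_s: 18.35
tcp_pos: [0.5642, 0.0567, 0.1725]
eef_rot: [-3.141, -0.0, -0.251]
force: [-0.6, -0.8, 0.2]
width: 0.34
finger_force: 0.7
```

servo_tool(rows=[[0, 0, 0, 0, -0.002, 0, -0.32], [0, 0, 0, 0, -0.002, 0, -0.32], [0, 0, 0, 0, -0.002, 0, -0.32], [0, 0, 0, 0, -0.002, 0, -0.32], [0, 0, 0, 0, -0.002, 0, -0.32], [0, 0, 0, 0, -0.002, 0, -0.32], [0, 0, 0, 0, -0.002, 0, -0.32], [0, 0, 0, 0, 0, 0, -0.32]])

```text
time_s: 19.35
tcp_pos: [0.5649, 0.0594, 0.1725]
eef_rot: [-3.142, -0.0, -0.251]
force: [-0.2, -1.6, -0.7]
width: 0.341
finger_force: 0.7
```

servo_tool(rows=[[0, 0, 0, 0, -0.002, 0, -0.32], [0, 0, 0, 0, -0.002, 0, -0.32], [0, 0, 0, 0, -0.002, 0, -0.32], [0, 0, 0, 0, -0.002, 0, -0.32], [0, 0, 0, 0, -0.002, 0, -0.32], [0, 0, 0, 0, -0.002, 0, -0.32], [0, 0, 0, 0, -0.002, 0, -0.32], [0, 0, 0, 0, 0, 0, -0.32]])

```text
time_s: 20.35
tcp_pos: [0.5656, 0.062, 0.1725]
eef_rot: [3.142, -0.0, -0.251]
force: [-0.5, -2.3, -0.2]
width: 0.339
finger_force: 0.9
```

servo_tool(rows=[[0, 0, 0, 0, -0.0015, 0, -0.32], [0, 0, 0, 0, -0.0015, 0, -0.32], [0, 0, 0, 0, -0.0015, 0, -0.32], [0, 0, 0, 0, -0.0015, 0, -0.32], [0, 0, 0, 0, -0.0015, 0, -0.32], [0, 0, 0, 0, -0.0015, 0, -0.32], [0, 0, 0, 0, 0, 0, -0.32], [0, 0, 0, 0, 0, 0, -0.32]])

```text
time_s: 21.35
tcp_pos: [0.5659, 0.0637, 0.1724]
eef_rot: [3.141, 0.0, -0.251]
force: [-1.3, -3.5, 0.4]
width: 0.343
finger_force: 1.7
```

servo_tool(rows=[[0, 0, 0, 0, -0.0015, 0, -0.32], [0, 0, 0, 0, -0.0015, 0, -0.32], [0, 0, 0, 0, -0.0015, 0, -0.32], [0, 0, 0, 0, 0, 0, -0.32], [0, 0, 0, 0, 0, 0, -0.32], [0, 0, 0, 0, 0, 0, -0.32], [0, 0, 0, 0, 0, 0, -0.32], [0, 0, 0, 0, 0, 0, -0.32]])

```text
time_s: 22.35
tcp_pos: [0.5662, 0.0645, 0.1724]
eef_rot: [3.141, 0.0, -0.251]
force: [-3.1, -3.9, 2.1]
width: 0.342
finger_force: 2.3
```

```bash
python3 -c "
from h import *
rel()"
```

```text
22.35 [0.5662 0.0645 0.1724] [ 3.1414e+00  2.0000e-04 -2.5090e-01] F [-3.1 -3.9  2.1] T [-0.85  0.73  0.07] w 0.342 2.3
bar s -27.6 lat 0.1 mm z 172.4 dyaw -0.000  F along -4.6 lat 2.1 z 2.1
```

servo_tool(rows=[[0, 0, 0, 0, -0.0015, 0, -0.32], [0, 0, 0, 0, -0.0015, 0, -0.32], [0, 0, 0, 0, -0.0015, 0, -0.32], [0, 0, 0, 0, 0, 0, -0.32], [0, 0, 0, 0, 0, 0, -0.32], [0, 0, 0, 0, 0, 0, -0.32], [0, 0, 0, 0, 0, 0, -0.32], [0, 0, 0, 0, 0, 0, -0.32]])

```text
time_s: 23.35
tcp_pos: [0.5663, 0.0653, 0.1724]
eef_rot: [3.141, 0.0, -0.251]
force: [-3.7, -5.2, 1.0]
width: 0.342
finger_force: 2.5
```

```bash
python3 -c "
from h import *
rel()"
```

```text
23.35 [0.5663 0.0653 0.1724] [ 3.1411e+00  4.0000e-04 -2.5100e-01] F [-3.7 -5.2  1. ] T [-0.94  0.73  0.06] w 0.342 2.5
bar s -26.8 lat 0.2 mm z 172.4 dyaw -0.000  F along -5.9 lat 2.3 z 1.0
```

servo_tool(rows=[[0, 0, 0, -0.002, 0, 0, -0.32], [0, 0, 0, -0.002, -0.0015, 0, -0.32], [0, 0, 0, 0, -0.0015, 0, -0.32], [0, 0, 0, 0, -0.0015, 0, -0.32], [0, 0, 0, 0, 0, 0, -0.32], [0, 0, 0, 0, 0, 0, -0.32], [0, 0, 0, 0, 0, 0, -0.32], [0, 0, 0, 0, 0, 0, -0.32]])

```text
time_s: 24.35
tcp_pos: [0.566, 0.0667, 0.1725]
eef_rot: [-3.141, -0.0, -0.251]
force: [-0.3, 0.1, -0.9]
width: 0.336
finger_force: 0.0
```

```bash
python3 -c "
from h import *
rel()"
```

```text
24.35 [0.566  0.0667 0.1725] [-3.1414e+00 -1.0000e-04 -2.5070e-01] F [-0.3  0.1 -0.9] T [ 0.01  0.03 -0.04] w 0.336 0.0
bar s -25.5 lat 0.8 mm z 172.5 dyaw 0.000  F along 0.0 lat 0.4 z -0.9
```

The force dropped: the lid freed itself and slipped ahead. I'll keep pushing gently.

servo_tool(rows=[[0, 0, 0, 0, -0.0015, 0, -0.32], [0, 0, 0, 0, -0.0015, 0, -0.32], [0, 0, 0, 0, -0.0015, 0, -0.32], [0, 0, 0, 0, -0.0015, 0, -0.32], [0, 0, 0, 0, 0, 0, -0.32], [0, 0, 0, 0, 0, 0, -0.32], [0, 0, 0, 0, 0, 0, -0.32], [0, 0, 0, 0, 0, 0, -0.32]])

```text
time_s: 25.35
tcp_pos: [0.5662, 0.0676, 0.1725]
eef_rot: [3.141, 0.0, -0.251]
force: [-0.9, -2.9, 1.1]
width: 0.342
finger_force: 1.2
```

```bash
python3 -c "
from h import *
rel()"
```

```text
25.35 [0.5662 0.0676 0.1725] [ 3.1414  0.     -0.2509] F [-0.9 -2.9  1.1] T [-0.49  0.17 -0.01] w 0.342 1.2
bar s -24.6 lat 0.8 mm z 172.5 dyaw -0.000  F along -3.0 lat 0.1 z 1.1
```

servo_tool(rows=[[0, 0, 0, 0, -0.0015, 0, -0.32], [0, 0, 0, 0, -0.0015, 0, -0.32], [0, 0, 0, 0, -0.0015, 0, -0.32], [0, 0, 0, 0, -0.0015, 0, -0.32], [0, 0, 0, 0, 0, 0, -0.32], [0, 0, 0, 0, 0, 0, -0.32], [0, 0, 0, 0, 0, 0, -0.32], [0, 0, 0, 0, 0, 0, -0.32]])

```text
time_s: 26.35
tcp_pos: [0.5665, 0.069, 0.1724]
eef_rot: [-3.142, 0.0, -0.251]
force: [-0.8, -1.6, 1.2]
width: 0.339
finger_force: 1.0
```

```bash
python3 -c "
from h import *
rel()"
```

```text
26.35 [0.5665 0.069  0.1724] [-3.1415  0.     -0.2508] F [-0.8 -1.6  1.2] T [-0.38  0.2   0.  ] w 0.339 1.0
bar s -23.2 lat 0.8 mm z 172.4 dyaw 0.000  F along -1.8 lat 0.4 z 1.2
```

servo_tool(rows=[[0, 0, 0, 0, -0.0015, 0, -0.32], [0, 0, 0, 0, -0.0015, 0, -0.32], [0, 0, 0, 0, -0.0015, 0, -0.32], [0, 0, 0, 0, -0.0015, 0, -0.32], [0, 0, 0, 0, 0, 0, -0.32], [0, 0, 0, 0, 0, 0, -0.32], [0, 0, 0, 0, 0, 0, -0.32], [0, 0, 0, 0, 0, 0, -0.32]])

```text
time_s: 27.35
tcp_pos: [0.5669, 0.0701, 0.1724]
eef_rot: [-3.142, -0.0, -0.251]
force: [-0.1, -1.5, 0.3]
width: 0.339
finger_force: 1.0
```

Run:
```python
from h import *
rel(); im=cams.capture('wrist')[:,:,::-1]; cv2.imwrite('pics/w5.png',im)
```

```text
27.35 [0.5669 0.0701 0.1724] [-3.1416 -0.     -0.2507] F [-0.1 -1.5  0.3] T [-0.42  0.17  0.05] w 0.339 1.0
bar s -22.0 lat 0.8 mm z 172.4 dyaw 0.000  F along -1.4 lat -0.3 z 0.3
```

View pics/w5.png

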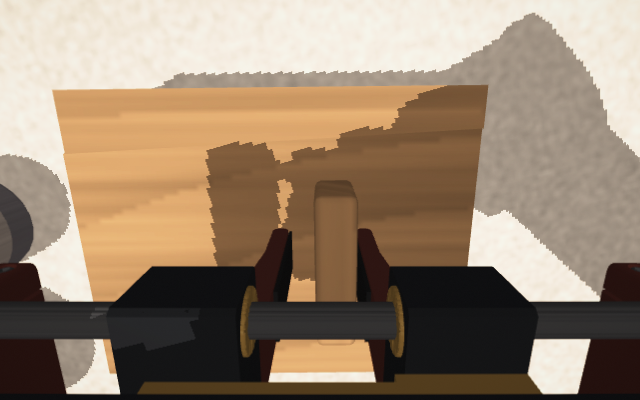

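The box rail's right end is at (488,85) and its left end at (53,91). The lid's ends line up nearly flush with both. I'll check how flush in numbers.

Run:
```python
from h import *
s=bot.get_state();C=cam('wrist',s);e=np.array([np.cos(WY),np.sin(WY)]);n=np.array([-e[1],e[0]])
im=cv2.imread('pics/w5.png');
# sub-row edge positions: brown/background boundary at right and left
hsv=cv2.cvtColor(im,cv2.COLOR_BGR2HSV); m=(hsv[...,1]>90)
for v in (95,105,115,122,140,160,180,200):
    r=np.where(m[v,300:560])[0].max()+300; l=np.where(m[v,40:300])[0].min()+40
    p=topl(C,[[l,v],[r,v]],.087)[:,:2]-WC; print(v,l,r,(p@e*1e3).round(1),(p@n*1e3).round(1))
```

```text
95 53 486 [102.2 -97.8] [-73.7 -73.6]
105 55 485 [102.1 -97.9] [-69.3 -69.1]
115 57 484 [102.1 -97.9] [-64.7 -64.6]
122 59 483 [101.8 -97.9] [-61.5 -61.4]
140 62 480 [102.  -97.4] [-53.1 -52.9]
160 65 478 [102.4 -97.6] [-43.5 -43.3]
180 69 476 [102.3 -97.8] [-33.6 -33.4]
200 73 473 [102.3 -97.4] [-23.3 -23.2]
```

The lid is flush with the box (about 0 mm), with the bar 6 mm behind the TCP. It hasn't wedged yet, so I'll continue.

servo_tool(rows=[[0, 0, 0, 0, -0.0015, 0, -0.32], [0, 0, 0, 0, -0.0015, 0, -0.32], [0, 0, 0, 0, -0.0015, 0, -0.32], [0, 0, 0, 0, -0.0015, 0, -0.32], [0, 0, 0, 0, -0.0015, 0, -0.32], [0, 0, 0, 0, -0.0015, 0, -0.32], [0, 0, 0, 0, -0.0015, 0, -0.32], [0, 0, 0, 0, 0, 0, -0.32]])

```text
time_s: 28.4
tcp_pos: [0.5673, 0.072, 0.1724]
eef_rot: [3.141, 0.0, -0.251]
force: [-2.2, -3.4, 1.3]
width: 0.34
finger_force: 1.7
```

servo_tool(rows=[[0, 0, 0, 0, -0.0015, 0, -0.32], [0, 0, 0, 0, -0.0015, 0, -0.32], [0, 0, 0, 0, -0.0015, 0, -0.32], [0, 0, 0, 0, -0.0015, 0, -0.32], [0, 0, 0, 0, 0, 0, -0.32], [0, 0, 0, 0, 0, 0, -0.32], [0, 0, 0, 0, 0, 0, -0.32], [0, 0, 0, 0, 0, 0, -0.32]])

```text
time_s: 29.4
tcp_pos: [0.5675, 0.0732, 0.1724]
eef_rot: [3.141, 0.0, -0.251]
force: [-2.5, -4.1, 2.0]
width: 0.343
finger_force: 2.4
```

```bash
python3 -c "
from h import *
rel()"
```

```text
29.4 [0.5675 0.0732 0.1724] [ 3.1413e+00  2.0000e-04 -2.5090e-01] F [-2.5 -4.1  2. ] T [-0.91  0.66  0.04] w 0.343 2.4
bar s -18.9 lat 0.9 mm z 172.4 dyaw -0.000  F along -4.6 lat 1.4 z 2.0
```

servo_tool(rows=[[0, 0, 0, -0.002, 0, 0, -0.32], [0, 0, 0, -0.0015, -0.0015, 0, -0.32], [0, 0, 0, 0, -0.0015, 0, -0.32], [0, 0, 0, 0, -0.0015, 0, -0.32], [0, 0, 0, 0, 0, 0, -0.32], [0, 0, 0, 0, 0, 0, -0.32], [0, 0, 0, 0, 0, 0, -0.32], [0, 0, 0, 0, 0, 0, -0.32]])

```text
time_s: 30.4
tcp_pos: [0.5675, 0.074, 0.1725]
eef_rot: [3.141, -0.001, -0.251]
force: [1.2, -5.8, -1.4]
width: 0.344
finger_force: 2.3
```

```bash
python3 -c "
from h import *
rel()"
```

```text
30.4 [0.5675 0.074  0.1725] [ 3.1414e+00 -7.0000e-04 -2.5110e-01] F [ 1.2 -5.8 -1.4] T [-0.99 -0.17  0.01] w 0.344 2.3
bar s -18.1 lat 1.1 mm z 172.5 dyaw -0.000  F along -5.4 lat -2.6 z -1.4
```

servo_tool(rows=[[0, 0, 0, 0, -0.0015, 0, -0.32], [0, 0, 0, 0, -0.0015, 0, -0.32], [0, 0, 0, 0, -0.0015, 0, -0.32], [0, 0, 0, 0, -0.0015, 0, -0.32], [0, 0, 0, 0, 0, 0, -0.32], [0, 0, 0, 0, 0, 0, -0.32], [0, 0, 0, 0, 0, 0, -0.32], [0, 0, 0, 0, 0, 0, -0.32]])

```text
time_s: 31.4
tcp_pos: [0.5677, 0.0743, 0.1724]
eef_rot: [3.14, -0.0, -0.252]
force: [1.0, -6.8, 0.3]
width: 0.343
finger_force: 3.3
```

```bash
python3 -c "
from h import *
rel()"
```

```text
31.4 [0.5677 0.0743 0.1724] [ 3.1403e+00 -4.0000e-04 -2.5170e-01] F [ 1.  -6.8  0.3] T [-1.42 -0.01  0.08] w 0.343 3.3
bar s -17.8 lat 1.1 mm z 172.4 dyaw -0.001  F along -6.3 lat -2.7 z 0.3
```

servo_tool(rows=[[0, 0, 0, 0.001, -0.002, 0, -0.32], [0, 0, 0, 0, -0.002, 0, -0.32], [0, 0, 0, 0, -0.002, 0, -0.32], [0, 0, 0, 0, 0, 0, -0.32], [0, 0, 0, 0, 0, 0, -0.32], [0, 0, 0, 0, 0, 0, -0.32], [0, 0, 0, 0, 0, 0, -0.32], [0, 0, 0, 0, 0, 0, -0.32]])

```text
time_s: 32.4
tcp_pos: [0.5678, 0.0747, 0.1724]
eef_rot: [3.139, 0.0, -0.252]
force: [-1.0, -8.8, 2.1]
width: 0.349
finger_force: 4.2
```

```bash
python3 -c "
from h import *
rel()"
```

```text
32.4 [0.5678 0.0747 0.1724] [ 3.1392e+00  2.0000e-04 -2.5230e-01] F [-1.  -8.8  2.1] T [-1.8   0.21  0.09] w 0.349 4.2
bar s -17.3 lat 1.0 mm z 172.4 dyaw -0.001  F along -8.8 lat -1.3 z 2.1
```

servo_tool(rows=[[0, 0, 0, 0, -0.002, 0, -0.32], [0, 0, 0, 0, -0.002, 0, -0.32], [0, 0, 0, 0, -0.002, 0, -0.32], [0, 0, 0, 0, 0, 0, -0.32], [0, 0, 0, 0, 0, 0, -0.32], [0, 0, 0, 0, 0, 0, -0.32], [0, 0, 0, 0, 0, 0, -0.32], [0, 0, 0, 0, 0, 0, -0.32]])

```text
time_s: 33.4
tcp_pos: [0.5679, 0.075, 0.1723]
eef_rot: [3.138, 0.001, -0.253]
force: [-1.8, -10.8, 2.8]
width: 0.34
finger_force: 5.2
```

```bash
python3 -c "
from h import *
rel()"
```

```text
33.4 [0.5679 0.075  0.1723] [ 3.1381e+00  6.0000e-04 -2.5280e-01] F [ -1.8 -10.8   2.8] T [-2.21  0.41  0.06] w 0.34 5.2
bar s -17.0 lat 1.0 mm z 172.3 dyaw -0.002  F along -10.9 lat -1.0 z 2.8
```

servo_tool(rows=[[0, 0, 0, 0, -0.002, 0, -0.32], [0, 0, 0, 0, -0.0015, 0, -0.32], [0, 0, 0, 0, 0, 0, -0.32], [0, 0, 0, 0, 0, 0, -0.32], [0, 0, 0, 0, 0, 0, -0.32], [0, 0, 0, 0, 0, 0, -0.32], [0, 0, 0, 0, 0, 0, -0.32], [0, 0, 0, 0, 0, 0, -0.32]])

```text
time_s: 34.4
tcp_pos: [0.568, 0.0752, 0.1723]
eef_rot: [3.137, 0.001, -0.253]
force: [-1.4, -11.2, 3.5]
width: 0.335
finger_force: 5.8
```

```bash
python3 -c "
from h import *
rel()"
```

```text
34.4 [0.568  0.0752 0.1723] [ 3.1374e+00  8.0000e-04 -2.5320e-01] F [ -1.4 -11.2   3.5] T [-2.4   0.47  0.09] w 0.335 5.8
bar s -16.8 lat 1.0 mm z 172.3 dyaw -0.002  F along -11.2 lat -1.5 z 3.5
```

The push is at about 11.5 N, which is in the tight range. Now I'll ease off, centre the fingers about the bar, open and lift.

servo_tool(rows=[[0, 0, 0, 0, 0.01, 0, -0.32], [0, 0, 0, 0, 0.01, 0, -0.32], [0, 0, 0, 0, 0.01, 0, -0.32], [0, 0, 0, 0, 0.01, 0, -0.32], [0, 0, 0, 0, 0.01, 0, -0.2], [0, 0, 0, 0, 0, 0, 0], [0, 0, 0, 0, 0, 0, 0], [0, 0, 0, 0, 0, 0, 0]])

```text
time_s: 35.4
tcp_pos: [0.566, 0.0689, 0.1725]
eef_rot: [-3.142, -0.0, -0.251]
force: [0.2, -0.4, -0.4]
width: 0.501
finger_force: 0.0
```

Run:
```python
from h import *
rel();s=bot.get_state(); im=cams.capture('wrist')[:,:,::-1]; cv2.imwrite('pics/w6.png',im)
C=cam('wrist',s);e=np.array([np.cos(WY),np.sin(WY)]);n=np.array([-e[1],e[0]])
m=cv2.cvtColor(np.ascontiguousarray(im),cv2.COLOR_BGR2HSV)[...,1]>90
for v in (100,115,145,160,180,200):
    r=np.where(m[v,300:560])[0].max()+300; l=np.where(m[v,40:300])[0].min()+40
    p=topl(C,[[l,v],[r,v]],.087)[:,:2]-WC; print(v,l,r,(p@e*1e3).round(1))
```

```text
35.4 [0.566  0.0689 0.1725] [-3.1415 -0.     -0.2507] F [ 0.2 -0.4 -0.4] T [ 0.02 -0.01 -0.03] w 0.501 0.0
bar s -23.4 lat 1.3 mm z 172.5 dyaw 0.000  F along -0.4 lat -0.3 z -0.4
100 51 483 [102.1 -98.1]
115 54 481 [102.1 -98. ]
145 59 467 [102.5 -92.9]
160 52 466 [107.3 -93.2]
180 56 464 [107.4 -93.3]
200 60 462 [107.4 -93.4]
```

The lid sits 5 mm past flush, in line with the box, and the fingers are clear. Lifting away.

servo_tool(rows=[[0, 0, 0, 0, 0, -0.1, 0], [0, 0, 0, 0, 0, -0.15, 0], [0, 0, 0, 0, 0, -0.15, 0], [0, 0, 0, 0, 0, -0.1, 0], [0, 0, 0, 0, 0, 0, 0], [0, 0, 0, 0, 0, 0, 0], [0, 0, 0, 0, 0, 0, 0], [0, 0, 0, 0, 0, 0, 0]])

```text
time_s: 36.45
tcp_pos: [0.5657, 0.0687, 0.2716]
eef_rot: [3.141, 0.001, -0.251]
force: [0.0, 0.5, -0.7]
width: 0.499
finger_force: 0.0
```

```bash
python3 -c "
from h import *
st(); print(bot.job_done())"
```

```text
36.45 [0.5657 0.0687 0.2716] [ 3.1409e+00  1.3000e-03 -2.5080e-01] F [ 0.   0.5 -0.7] T [0.08 0.01 0.02] w 0.499 0.0
the job is handed in; nothing more can be done
None
```

I pushed the lid home with about 11.5 N and let go. It sits about 5 mm past flush and in line with the box, the jar, tin and bowl were not touched, and I handed the job in at 36.5 s; no verdict came back.

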